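# Load the reference parts into their holders

### The job

Get the reference parts ready for the scanner check by standing each upright in the holder made for it: the square profile offcut in the square nest with its sides lined up with the nest's, the label roll in the large round nest, and the small jar in the small round nest, each flat on the nest's floor. Push the flat spacer block all the way down into the gap between the two jaws, midway along them. Leave the mug standing where it is.

Things in the scene. Friction and masses are not known exactly. Their poses are not given: they have to be found in the camera images.
- profile_center (a point): Short upright offcut of square slotted aluminium profile, light grey, 45 x 45 mm and 62 mm tall. The point is its centre, 31 mm above its underside; z is up, x and y are square to its flat sides. Loose, 0.1 to 0.2 kg.
- roll_center (a point): White roll of labels lying flat with a hole in its middle, 62 mm in diameter, 34 mm tall. The point is its centre, 17 mm above its underside; z is up. Loose, about 0.1 kg.
- jar_center (a point): Small closed grey round jar standing upright, 30 mm in diameter, 31 mm tall. The point is its centre, 15.5 mm above its underside; z is up. Loose, about 0.02 kg.
- spacer_center (a point): Flat steel spacer block standing on edge, 45 mm (x) by 20 mm thick (y) by 60 mm tall (z, up). The point is its centre, 30 mm above its underside. Loose, about 0.2 kg. To go between the jaws, hold it by its thickness near the top (fingertips over 27 mm above its underside) or by its two 45 mm-apart ends.
- nest_square: Low square black plastic nest, fixed to the desk, 76 x 76 mm outside, 61 x 61 mm inside. Origin at the centre of its underside, x and y along its sides. Its inner floor is 3 mm and its lip 7 mm above the desk.
- nest_large: Larger round black plastic nest, fixed to the desk, 93 mm outside and 78 mm inside diameter. Origin at the centre of its underside. Its inner floor is 3 mm and its lip 7 mm above the desk.
- nest_small: Smaller round black plastic nest, fixed to the desk, 62 mm outside and 47 mm inside diameter. Origin at the centre of its underside. Its inner floor is 3 mm and its lip 7 mm above the desk.
- gap_holder: Fixed black base plate 50 x 78 x 6 mm with two aluminium jaws 26 mm apart. Origin at the centre of its underside; the gap runs along x (ends open), the jaws face each other along y. Jaws 30 mm long, 14 mm thick, tops roof-shaped: ridge 29 mm above the desk, inner slope leading into the gap, upright walls from 22 mm down. Fully down, the spacer rests on the plate, 6 mm above the desk.
- mug: White dotted mug, 92 mm wide, 127 mm with its handle, 93 mm tall, loose; a bystander to be left alone. Origin at the middle of its outline on the underside.
There are look-alikes about, which are no part of the job. What is shaped like the part that bears jar_center but orange is not meant.

How it is judged:
By the outcome, as a careful person would: the job done as asked, in the order asked, and still so for the second after the job is handed in, with the robot touching nothing.
It also fails if it takes over 109 s, if anything falls off the work surface, if the arm or the gripper's body presses on something with over 40 N, if the wrist force passes 120 N, or if a joint passes its speed limit or range.

### The arm

A 6-joint arm with a two-finger parallel gripper is mounted at the origin on a cart in front of the work surface, level with it; the furniture and walls round the work are solid. World frame = base frame: x ahead of the robot, y to its left, z up, the work surface at z = 0. Lengths are in m, angles in rad, forces in N, time in s.
With the tool pointing down it reaches from about 0.4 to 0.825 m from the base axis. Payload 7 kg.
Tool frame: the origin (TCP) lies at the very end of the fingers, on their centre line; the grasp point (between the pads) lies 19 mm behind it; z points along the fingers, y is the line along which they close (so a half turn about z gives the same grasp; the last joint's range is limited). The gripper opens to 85 mm and grips with 20 to 120 N. Pads are 22 mm wide; open, the fingers measure 114 mm over their backs; the gripper's body (76 mm by 85 mm) begins 54 mm behind the grasp point. The pads swing forward as they close: fully open they stand 13 mm farther back than shut.
Start: joints at [-0.938, 0.359, 0.012, 0, -1.224, -0.288], TCP at [0.228, -0.635, 0.231] pointing down, gripper open.
Joint ranges: [-3.07, 3.07], [-1.43, 2.12], [-1.02, 1.25], [-3.03, 1.67], [-3.05, -0], [-3.03, 3.03]. Speed limits (rad/s): [2.39, 2.39, 3.01, 3.14, 3.14, 3.14].

### API

Orientations are given as a unit quaternion [x, y, z, w].
In Python, from station import arm, optics gives the robot as it stands.
- The arm moves only by the shell command python3 -m inch 'ROWS' [OPENING] [FORCE]. ROWS is JSON, a list of rows, each a list of 4 numbers: the shift along the tool's x, y, z in m, then the turn about the tool's z in degrees. In form: [[dx, dy, dz, twist], ...]. A call has 1 to 12 rows; each row shifts and turns the commanded pose from where the row before left it, along the tool's axes as they then stand; what a row does not reach is not made up. A row lasts 1/10 s, in which the tool goes at most 50 mm and 8.59 degrees, less where a joint would pass 70% of its speed; a pose out of reach is approached as far as the arm can. A call is refused whole if a number of a shift passes 0.05 or a number of a turn 8.59, either way. A call with a gripper value outside its range is refused whole. OPENING is the opening, from -1 (shut) to 1 (fully open), set as the call begins (- or left out, the last holds). The fingers move at their own pace and stop on an object; FORCE is the grip in N (left out, the last holds). Time passes only in rows, so rows that do not move let the fingers close. It gives the time, the measured TCP pose, the force, the opening and the grip force at its end, in the units of the state.
- arm.sense(): the state, without advancing time (a new reading comes with each control period).
- optics.snapshot(name): name is "scene" or "side" or "wrist"; returns the picture (384x512x3 uint8, red, green, blue); there is no depth.
- optics.camera_params(name): a dict with "fx", "fy", "cx", "cy" (pixels), "rvec" (rotation vector, rad) and "tvec" (3), from world to camera coordinates, as OpenCV has them. Camera axes: x right, y down, z forward; pixel columns grow to the right and rows downward; lengths in m; the calibration is good to about 2 mm. The wrist camera is an equidistant fisheye: a pixel r from the principal point sees the ray r / f radians off the axis. A picture is of the moment at which its call begins: read the wrist's pose just before it. camera_params takes no time and is no camera call; for the wrist camera it gives the pose at the moment of the call.
- arm.sign_off(): hands the job in; it is judged then, once.
The state is a dict: "time": time; "qpos": joint angles; "dq": joint speeds; "effort": joint torques, N m; "eef_pos": TCP position; "tool_rot": TCP orientation; "wrist_force": force on the tool from outside, world axes, zero at the start; "wrist_torque": the same for the moment, N m; "finger_gap": finger opening in m; "finger_force": force on a finger pad.
Only numpy, scipy, OpenCV 4.12 (cv2) and the standard library are available. Lean on these libraries where they do the work, as an engineer would, in place of code of your own. Each camera call takes 0.05 s, during which the arm holds its last target. There are 200 camera calls.

## Working session

There is one attempt and no reset: what is moved stays moved. The work goes in short steps, Python scripts to look and compute and a shell command to move; the robot and the scene stay as the last step left them, time stands still between calls to the robot, and variables do not carry over. Pictures are saved under pics/ and viewed, at most 14 in all, crops included, and the job is handed in when it is done.

```bash
mkdir -p pics; ls
python3 - <<'E'
from station import arm, optics
import cv2
for n in ("scene","side","wrist"):
    im=optics.snapshot(n); cv2.imwrite(f"pics/{n}0.png",cv2.resize(im[:,:,::-1],(800,600),interpolation=cv2.INTER_CUBIC))
    print(n,optics.camera_params(n))
s=arm.sense(); print(s)
E
```

```text
pics
scene {'fx': 386.7817092875571, 'fy': 386.7817092875571, 'cx': 262.68425258650274, 'cy': 196.65533880515883, 'rvec': array([ 1.00285519, -2.4307557 ,  1.02134152]), 'tvec': array([0.34112516, 0.33834094, 0.80827239])}
side {'fx': 382.4704254072146, 'fy': 382.4704254072146, 'cx': 249.56939769584864, 'cy': 190.70799621518879, 'rvec': array([ 2.30943101, -0.20624803,  0.07594669]), 'tvec': array([-0.53926154,  0.07505232,  1.07623441])}
wrist {'fx': 297.3186396354542, 'fy': 297.3186396354542, 'cx': 255.64308616753624, 'cy': 189.55466530293887, 'rvec': array([-1.71227784, -2.43015973, -0.32596379]), 'tvec': array([ 0.67531524, -0.03436069,  0.37805687])}
{'time': 0.15, 'qpos': array([-9.37940158e-01,  3.59196249e-01,  1.12690727e-02, -2.48530009e-04,
       -1.22415383e+00, -2.88106421e-01]), 'dq': array([-0.00049856, -0.0011666 ,  0.00045606,  0.00047103,  0.00037838,
        0.00065689]), 'effort': array([-1.91834522e-03, -5.83876276e+01,  2.93650764e+01,  6.94048539e+00,
       -4.24962185e-03, -9.68128916e-06]), 'eef_pos': array([ 0.22796496, -0.63493145,  0.23059681]), 'tool_rot': array([-1.71480806e-01,  9.85187245e-01,  6.27359100e-04, -1.80768021e-04]), 'wrist_force': array([ 0.23262937, -0.39180969, -1.259222  ]), 'wrist_torque': array([-0.01981632, -0.01458125,  0.0255821 ]), 'finger_force': 0.0, 'finger_gap': 0.0856436077708612}
```

View pics/scene0.png

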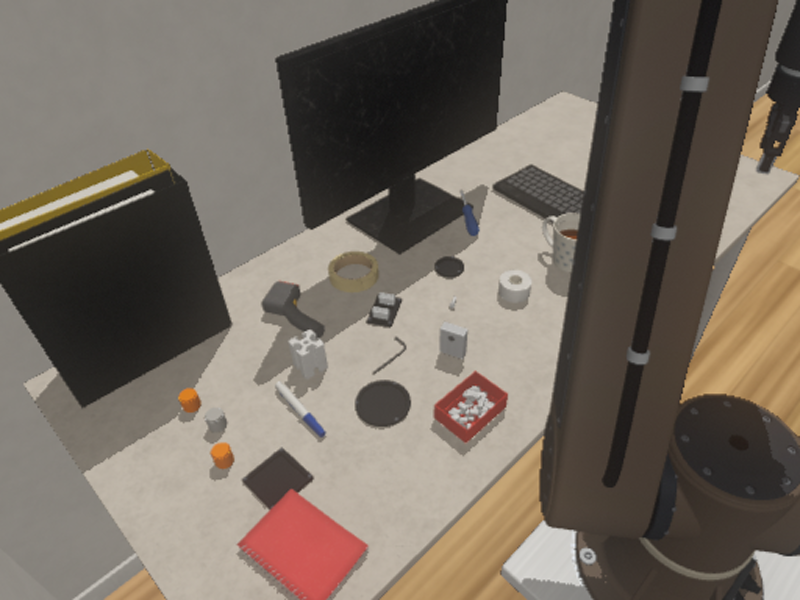

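View pics/side0.png

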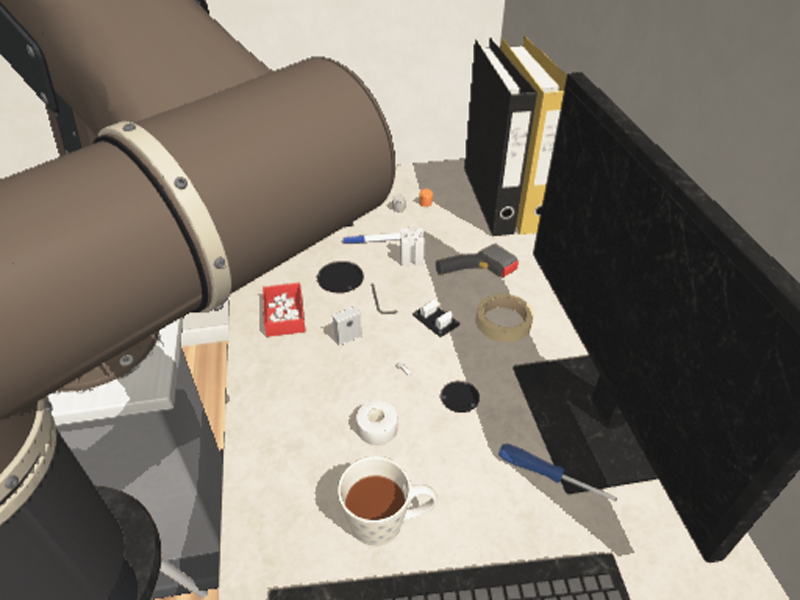

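Candidates (scene, 800-wide pixels):
- **Jar:** grey at (215,420). The orange look-alikes at (189,401) and (222,456) are not meant.
- **Profile:** slotted block at (308,353).
- **Spacer:** (453,340), with a hole.
- **Roll:** white at (514,288). The yellow tape at (353,270) is not it.
- **Nests:** square (278,479), large (383,403), small (449,267).
- **Gap holder:** (384,308).

The side view agrees. Next is a close crop.

```bash
cat > h.py <<'E'
import numpy as np, cv2
from station import arm, optics
def ray(P,u,v,fish=False):
    R,_=cv2.Rodrigues(np.array(P['rvec'])); t=np.array(P['tvec'])
    x=(u-P['cx'])/P['fx']; y=(v-P['cy'])/P['fy']
    if fish:
        r=np.hypot(x,y); k=np.sin(r)/r if r>1e-9 else 1; d=np.array([x*k,y*k,np.cos(r)])
    else: d=np.array([x,y,1.])
    return -R.T@t, R.T@d
def hit(P,u,v,z,fish=False):
    o,d=ray(P,u,v,fish); return (o+d*(z-o[2])/d[2])[:2]
def proj(P,X,fish=False):
    R,_=cv2.Rodrigues(np.array(P['rvec'])); c=R@np.array(X)+P['tvec']
    if fish:
        r=np.hypot(c[0],c[1]); th=np.arctan2(r,c[2]); k=th/r if r>1e-9 else 0
        return P['cx']+P['fx']*k*c[0], P['cy']+P['fy']*k*c[1]
    return P['cx']+P['fx']*c[0]/c[2], P['cy']+P['fy']*c[1]/c[2]
def crop(n,im,u0,v0,w,h,s):
    c=im[v0:v0+h,u0:u0+w,::-1]; cv2.imwrite(f'pics/{n}.png',cv2.resize(c,(w*s,h*s),interpolation=cv2.INTER_CUBIC))
E
python3 - <<'E'
from h import *
S=optics.camera_params('scene');D=optics.camera_params('side')
k=512/800
for n,z,s,d in [('profile top',.062,(308,340),(412,233)),('roll top',.034,(514,278),(377,414)),('jar top',.031,(215,413),(399,198)),('spacer top',.06,(454,327),(347,312)),
  ('nsq',.005,(278,479),None),('nl',.005,(383,403),(340,277)),('ns',.005,(449,267),(460,397)),('gap',.006,(384,310),(436,319)),('orange1',.031,(189,393),(426,192)),('orange2',.031,(222,448),None)]:
    print(n,hit(S,s[0]*k,s[1]*k,z).round(3), hit(D,d[0]*k,d[1]*k,z).round(3) if d else '')
im=cv2.imread('pics/scene0.png')
im=optics.snapshot('scene'); crop('sc1',im,110,160,240,180,3)
E
```

```text
profile top [0.613 0.117] [0.615 0.124]
roll top [ 0.48  -0.279] [ 0.479 -0.279]
jar top [0.619 0.303] [0.621 0.3  ]
spacer top [ 0.458 -0.08 ] [ 0.459 -0.076]
nsq [0.467 0.296] 
nl [0.458 0.09 ] [0.461 0.083]
ns [ 0.616 -0.241] [ 0.619 -0.249]
gap [ 0.619 -0.06 ] [ 0.621 -0.068]
orange1 [0.685 0.312] [0.686 0.312]
orange2 [0.555 0.331]
```

View pics/sc1.png

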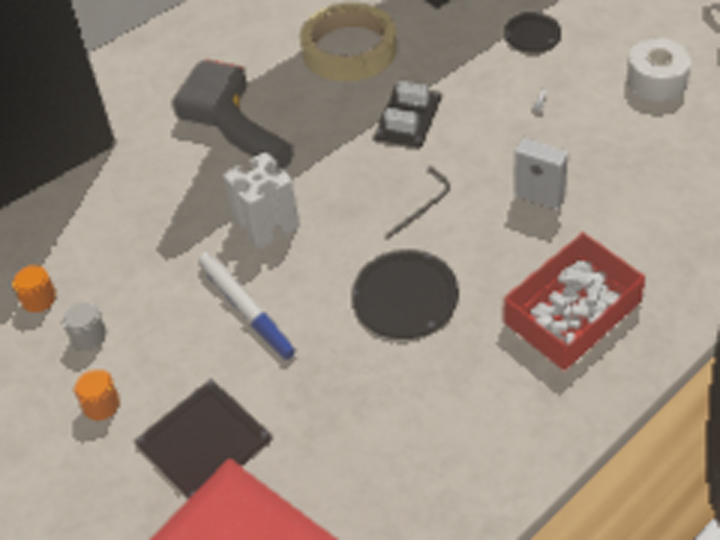

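```bash
python3 -m inch '[[0,0,0,6.6],[0,0,0,6.6],[0,0,0,6.6],[-0.02,0.042,0,0],[-0.02,0.042,0,0],[-0.02,0.042,0,0],[-0.02,0.042,0,0],[-0.02,0.042,0,0],[-0.02,0.042,0,0],[-0.02,0.042,0,0],[-0.02,0.042,0,0],[-0.02,0.042,0,0]]' 1 40; python3 -m inch '[[-0.02,0.042,0,0],[-0.02,0.042,0,0],[-0.02,0.042,0,0],[-0.02,0.042,0,0],[-0.02,0.042,0,0],[-0.02,0.042,0,0],[-0.02,0.042,0,0],[-0.02,0.042,0,0],[0,0,0,0],[0,0,0,0]]'
python3 - <<'E'
from h import *
import scipy.spatial.transform as T
s=arm.sense(); P=optics.camera_params('wrist'); im=optics.snapshot('wrist')
crop('w1',im,0,0,512,384,1); cv2.imwrite('pics/w1.png',cv2.resize(im[:,:,::-1],(800,600),interpolation=cv2.INTER_CUBIC))
import pickle; pickle.dump((P,im),open('w1.pkl','wb'))
print(s['eef_pos'],T.Rotation.from_quat(s['tool_rot']).as_matrix().round(3))
for n,X in [('prof',(.614,.12,.062)),('nl',(.46,.087,.007)),('nsq',(.467,.296,.007)),('tcp',s['eef_pos'])]: print(n,np.round(np.array(proj(P,X,True))*800/512))
E
```

```text
time: 1.4
eef_pos: [0.4088, -0.2556, 0.2315]
tool_rot: [0.0, 1.0, -0.0, 0.0]
wrist_force: [1.1, -0.4, 1.4]
finger_gap: 0.0855
finger_force: 0.0
time: 2.4
eef_pos: [0.5686, 0.0794, 0.2306]
tool_rot: [-0.0, 1.0, -0.0, -0.001]
wrist_force: [0.3, -0.4, -0.4]
finger_gap: 0.0854
finger_force: 0.0
[0.56858711 0.0794178  0.23055018] [[-1.    -0.001 -0.001]
 [-0.001  1.    -0.001]
 [ 0.001 -0.001 -1.   ]]
prof [458. 334.]
nl [411. 120.]
nsq [653. 145.]
tcp [403. 376.]
```

View pics/w1.png

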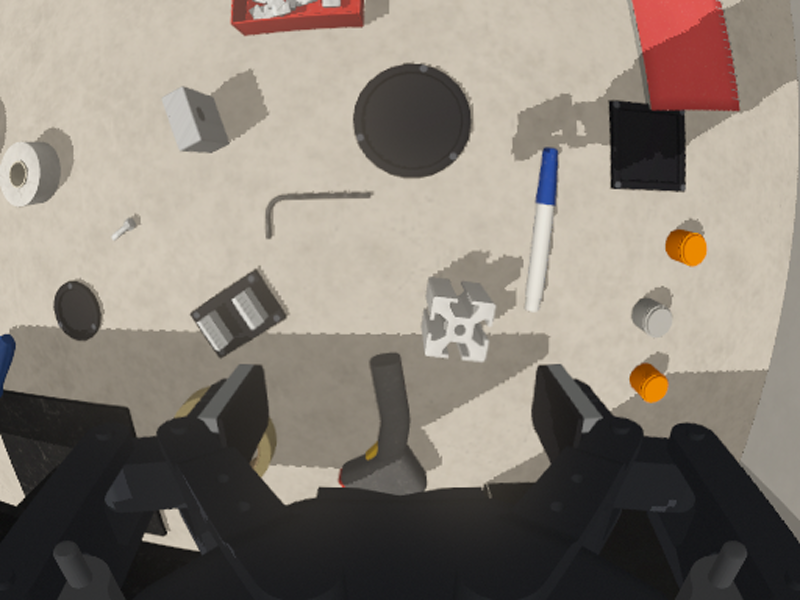

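The wrist view (800x600 px) shows everything where predicted. The profile is at (458,328), large nest (411,120), square nest (648,146), gap holder (240,313), spacer (195,120), grey jar (652,318) between two orange ones, small nest (78,310) and roll (30,174). I'll enlarge for the angles.

Run:
```python
from h import *
import pickle; P,im=pickle.load(open('w1.pkl','rb'))
a=lambda u,v,w,h,s: cv2.resize(im[v:v+h,u:u+w,::-1],(w*s,h*s),interpolation=cv2.INTER_CUBIC)
# tiles 66x50 px x6 =396x300
t=[a(260,172,66,50,6),a(384,62,66,50,6),a(118,172,66,50,6),a(98,52,66,50,6)]
cv2.imwrite('pics/w1c.png',np.vstack([np.hstack(t[:2]),np.hstack(t[2:])]))
```

```text
(no output)
```

View pics/w1c.png

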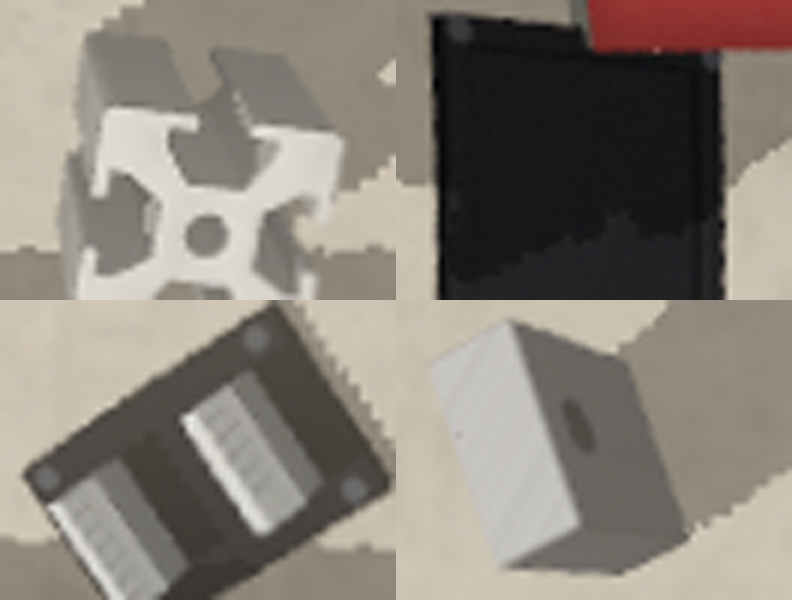

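Run:
```python
from h import *
import pickle; P,im=pickle.load(open('w1.pkl','rb'))
W=lambda u,v,z:hit(P,u,v,z,True)
def ang(a,b): d=b-a; return np.degrees(np.arctan2(d[1],d[0])).round(1),np.linalg.norm(d).round(4)
t=lambda o,x,y,z:W(o[0]+x/6-.4,o[1]+y/6-.4,z)
o=(260,172); a,b,c=t(o,105,108,.062),t(o,343,138,.062),t(o,207,236,.062); print('prof',c.round(4),ang(a,b),'halfdiag',np.linalg.norm(c-a),np.linalg.norm(c-b))
f=512/800
q=[W(u*f-.2,v*f-.2,.006) for u,v in((611,101),(611,189),(685,191))]
print('nsq',((q[0]+q[2])/2).round(4),ang(q[0],q[1]),ang(q[1],q[2]))
o=(118,172); g=[t(o,22,173,.006),t(o,275,5,.006),t(o,390,185,.006)]
print('gap',((g[0]+g[2])/2).round(4),ang(g[0],g[1]),ang(g[1],g[2]))
o=(98,52); s=[t(o,36,65,.06),t(o,114,20,.06),t(o,184,222,.06),t(o,104,268,.06)]
print('spacer',np.mean(s,0).round(4),[ang(s[i],s[(i+1)%4]) for i in range(4)])
for n,u,v,z in(('nl',413,121,.007),('ns',78,310,.007),('jar',658,318,.031),('roll',19,174,.034)): print(n,W(u*f-.2,v*f-.2,z).round(4))
```

```text
prof [0.6109 0.1209] (np.float64(82.6), np.float64(0.0445)) halfdiag 0.03136815877882092 0.031039333797247656
nsq [0.4683 0.2936] (np.float64(1.1), np.float64(0.0751)) (np.float64(93.1), np.float64(0.0779))
gap [ 0.6179 -0.0633] (np.float64(120.2), np.float64(0.077)) (np.float64(30.0), np.float64(0.047))
spacer [ 0.4549 -0.0779] [(np.float64(111.0), np.float64(0.0182)), (np.float64(20.2), np.float64(0.0431)), (np.float64(-67.5), np.float64(0.0185)), (np.float64(-160.2), np.float64(0.0436))]
nl [0.4605 0.0885]
ns [ 0.6148 -0.2392]
jar [0.6139 0.3013]
roll [ 0.4756 -0.2763]
```

```bash
cat > go.py <<'E'
# usage: go.py X Y Z yawdeg(tool y dir, mod 180): prints shift in present tool axes, and twist
import sys; from h import *
from scipy.spatial.transform import Rotation as R
x,y,z,a=map(float,sys.argv[1:]); s=arm.sense(); M=R.from_quat(s['tool_rot']).as_matrix()
c=np.degrees(np.arctan2(M[1,1],M[0,1])); tw=-((a-c+90)%180-90)
print('shift mm',(M.T@(np.array([x,y,z])-s['eef_pos'])*1000).round(1),'twist',round(tw,1),'now yaw',round(c,1),'q6',s['qpos'][5].round(2),'t',s['time'])
E
python3 -m inch '[[-0.021,0.021,0.02,3.7],[-0.0213,0.0205,0.02,3.7],[0,0,0.04,0],[0,0,0.04,0],[0,0,0.04,0],[0,0,0,0],[0,0,0,0]]' 0.5 50; python3 go.py .611 .121 .02 82.6
```

```text
time: 3.15
eef_pos: [0.6123, 0.1174, 0.0721]
tool_rot: [0.065, 0.998, -0.0, -0.0]
wrist_force: [-0.3, 0.0, 0.3]
finger_gap: 0.0643
finger_force: 0.0
shift mm [ 1.8  3.5 52.1] twist -0.1 now yaw 82.5 q6 -2.2 t 3.15
```

```bash
python3 -m inch '[[0.0018,0.0035,0.025,0],[0,0,0.02,0],[0,0,0.007,0],[0,0,0,0],[0,0,0,0]]' 0.5 50; python3 -m inch '[[0,0,0,0],[0,0,0,0],[0,0,0,0],[0,0,0,0],[0,0,0,0],[0,0,0,0]]' -1 50;  python3 -m inch '[[0,0,-0.02,0],[0,0,-0.03,0],[0,0,-0.03,0],[0,0,-0.02,0],[0,0,0,0]]'; python3 go.py .4683 .2936 .11 92; python3 -c "
from h import *;print(arm.sense()['qpos'].round(2))"
```

```text
time: 3.65
eef_pos: [0.6122, 0.1225, 0.0214]
tool_rot: [0.065, 0.998, 0.001, 0.001]
wrist_force: [0.1, -0.5, -0.2]
finger_gap: 0.064
finger_force: 0.0
time: 4.25
eef_pos: [0.612, 0.1226, 0.021]
tool_rot: [0.065, 0.998, 0.0, 0.001]
wrist_force: [-1.2, -0.8, 8.0]
finger_gap: 0.0444
finger_force: 52.3
time: 4.75
eef_pos: [0.6128, 0.123, 0.1231]
tool_rot: [0.065, 0.998, 0.001, 0.003]
wrist_force: [0.4, -0.6, -1.8]
finger_gap: 0.0445
finger_force: 51.4
shift mm [165.3 150.5  12.7] twist -9.4 now yaw 82.6 q6 -2.21 t 4.75
[ 0.51  0.36 -0.25  0.   -0.96 -2.21]
```

```bash
python3 -m inch '[[0.033,0.03,0,0],[0.033,0.03,0,0],[0.033,0.03,0,0],[0.033,0.03,0,0],[0.033,0.03,0,0],[0,0,0,-4.7],[0,0,0,-4.7],[0,0,0,0],[0,0,0,0]]'; python3 go.py .4683 .2936 .024 92
python3 - <<'E'
from h import *
import pickle
P=optics.camera_params('wrist'); im=optics.snapshot('wrist'); pickle.dump((P,im),open('w2.pkl','wb'))
print(np.array(proj(P,(.4683,.2936,.007),True)).round())
crop('w2',im,150,110,200,150,4)
E
```

```text
time: 5.65
eef_pos: [0.4665, 0.292, 0.1188]
tool_rot: [-0.016, 1.0, -0.0, -0.0]
wrist_force: [1.1, -0.2, -2.4]
finger_gap: 0.0441
finger_force: 51.8
shift mm [-1.9  1.6 94.8] twist -0.2 now yaw 91.8 q6 -2.45 t 5.65
[259. 189.]
```

View pics/w2.png

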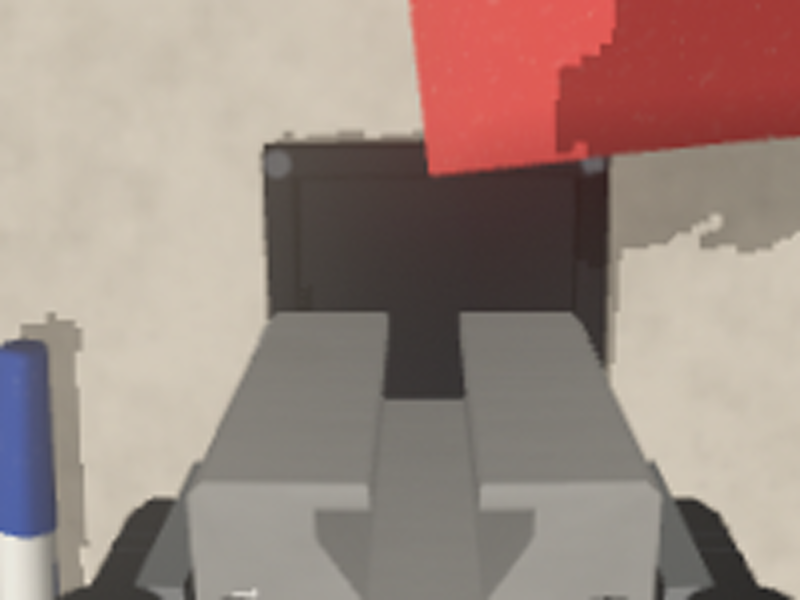

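Run:
```python
from h import *
import pickle; P,im=pickle.load(open('w2.pkl','rb'))
W=lambda u,v,z:hit(P,150+u/4-.4,110+v/4-.4,z,True)
for n,a,b in(('left',(266,150),(270,310)),('right',(608,190),(607,340)),('top',(266,144),(420,144)),('innertop',(303,178),(420,178))):
    A,B=W(*a,.007),W(*b,.007);d=B-A;print(n,A.round(4),B.round(4),np.degrees(np.arctan2(d[1],d[0])).round(1))
for z in (0,.01,.02,.03): print('nb',W(430,175,z).round(4),W(415,0,z).round(4))
# profile bottom front edge
for u,v in((275,313),(388,312),(460,312),(575,312)): print(W(u,v,.098).round(4))
```

```text
left [0.432  0.2556] [0.4677 0.2566] 1.5
right [0.4385 0.3299] [0.4723 0.3319] 3.4
top [0.4307 0.2556] [0.4299 0.2888] 91.3
innertop [0.438  0.2637] [0.4373 0.289 ] 91.5
nb [0.4376 0.2912] [0.3991 0.2868]
nb [0.4362 0.2911] [0.3991 0.2868]
nb [0.4347 0.291 ] [0.3992 0.2869]
nb [0.4333 0.2909] [0.3992 0.287 ]
[0.4439 0.2689]
[0.4432 0.285 ]
[0.4429 0.2952]
[0.4424 0.3115]
```

```bash
python3 -m inch '[[-0.0025,0.003,0.03,0],[0,0,0.03,0],[0,0,0.02,0],[0,0,0.008,0],[0,0,0.003,0],[0,0,0.002,0],[0,0,0,0],[0,0,0,0]]'; python3 go.py .469 .295 .024 92
```

```text
time: 6.5
eef_pos: [0.4696, 0.2959, 0.0272]
tool_rot: [-0.017, 1.0, 0.001, 0.001]
wrist_force: [-0.7, 0.1, -1.3]
finger_gap: 0.0448
finger_force: 51.8
shift mm [ 0.7 -0.9  3.2] twist -0.0 now yaw 92.0 q6 -2.45 t 6.5
```

```bash
python3 -m inch '[[0,0,0.0015,0],[0,0,0,0],[0,0,0.0015,0],[0,0,0,0],[0,0,0,0]]';python3 go.py .469 .295 .024 92
```

```text
time: 7.0
eef_pos: [0.4693, 0.2957, 0.024]
tool_rot: [-0.017, 1.0, 0.0, 0.0]
wrist_force: [-2.7, -1.9, 5.7]
finger_gap: 0.0444
finger_force: 52.4
shift mm [ 0.4 -0.6  0. ] twist -0.0 now yaw 92.0 q6 -2.45 t 7.0
```

```bash
python3 -m inch '[[0,0,0,0],[0,0,0,0],[0,0,0,0],[0,0,-0.02,0],[0,0,-0.03,0],[0,0,-0.04,0],[0,0,-0.04,0],[0,-0.04,0,0],[0,0,0,0],[0,0,0,0]]' 0.5
python3 - <<'E'
from h import *
import pickle
P=optics.camera_params('wrist'); im=optics.snapshot('wrist'); pickle.dump((P,im),open('w3.pkl','wb'))
print(np.array(proj(P,(.469,.295,.065),True)).round())
c=np.array(proj(P,(.469,.295,.065),True)); crop('w3',im,int(np.clip(c[0]-75,0,362)),int(np.clip(c[1]-60,0,270)),150,112,5); print(int(c[0]-75),int(c[1]-60))
E
python3 go.py .478 -.278 .15 180
```

```text
time: 8.0
eef_pos: [0.4706, 0.2548, 0.1536]
tool_rot: [-0.016, 1.0, 0.0, 0.0]
wrist_force: [0.8, -0.8, 0.3]
finger_gap: 0.0639
finger_force: 0.0
[306. 194.]
231 133
shift mm [  10.6 -533.3    3.2] twist -88.1 now yaw 91.9 q6 -2.4 t 8.05
```

View pics/w3.png

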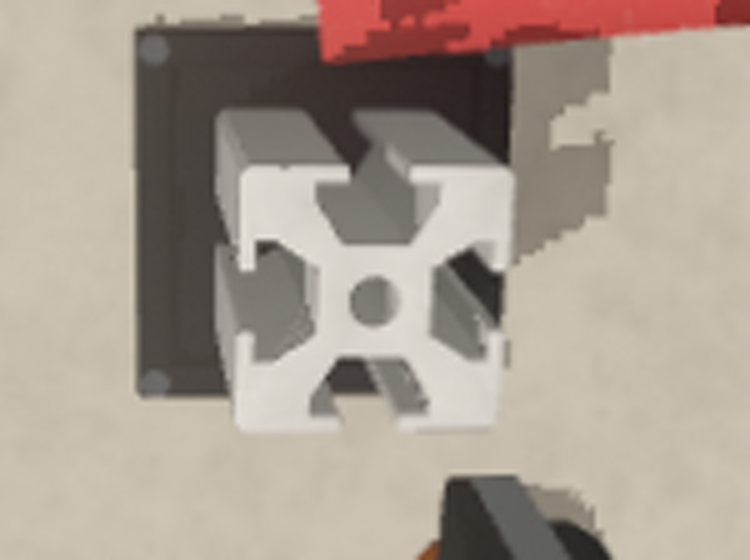

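```bash
python3 - <<'E'
from h import *
import pickle; P,im=pickle.load(open('w3.pkl','rb'))
W=lambda u,v,z:hit(P,231+u/5-.4,133+v/5-.4,z,True)
def A(a,b,z):
    a,b=W(*a,z),W(*b,z);d=b-a;return np.degrees(np.arctan2(d[1],d[0])).round(1),np.linalg.norm(d).round(4)
z=.065
print('prof',A((242,168),(513,172),z),A((242,168),(239,430),z),A((239,430),(497,428),z),A((513,172),(497,428),z),W(374,301,z).round(4))
z=.007
print('nest',A((137,30),(137,395),z),A((137,30),(320,26),z),A((137,397),(225,397),z), W(137,30,z),W(137,396,z))
E
python3 -m inch '[[0.002,-0.045,0,-8.5],[0,0,0,-8.5],[0,0,0,-8.5],[0,0,0,-8.5],[0,0,0,-8.5],[0,0,0,-8.5],[0,0,0,-8.5],[0,0,0,-8.5],[0,0,0,-8.5],[0,0,0,-8.5],[0,0,0,-3.1]]' 1
python3 go.py .478 -.278 .15 180
```

```text
prof (np.float64(91.5), np.float64(0.0441)) (np.float64(2.4), np.float64(0.0441)) (np.float64(91.6), np.float64(0.044)) (np.float64(2.3), np.float64(0.044)) [0.4682 0.2942]
nest (np.float64(1.9), np.float64(0.0747)) (np.float64(93.5), np.float64(0.0357)) (np.float64(91.7), np.float64(0.0181)) [0.43127753 0.25483175] [0.50618247 0.25734624]
time: 9.15
eef_pos: [0.47, 0.211, 0.1526]
tool_rot: [0.71, -0.705, 0.0, 0.001]
wrist_force: [-0.0, -0.0, 0.2]
finger_gap: 0.0855
finger_force: 0.0
shift mm [489.   -4.5   3. ] twist 0.4 now yaw -179.6 q6 -0.8 t 9.15
```

```bash
python3 -m inch '[[0.044,0,0,0],[0.044,0,0,0],[0.044,0,0,0],[0.044,0,0,0],[0.044,0,0,0],[0.044,0,0,0],[0.044,0,0,0],[0.044,0,0,0],[0.044,0,0,0],[0.044,-0.004,0,0],[0.044,0,0,0],[0,0,0,0]]'; python3 -m inch '[[0,0,0,0],[0,0,0,0]]'
python3 go.py .478 -.278 .001 180
python3 - <<'E'
from h import *
import pickle
P=optics.camera_params('wrist'); im=optics.snapshot('wrist'); pickle.dump((P,im),open('w4.pkl','wb'))
print(np.array(proj(P,(.477,-.278,.034),True))*1.5625,np.array(proj(P,(.615,-.24,.007),True))*1.5625,)
cv2.imwrite('pics/w4.png',cv2.resize(im[:,:,::-1],(800,600),interpolation=cv2.INTER_CUBIC))
E
```

```text
time: 10.35
eef_pos: [0.4746, -0.2774, 0.1521]
tool_rot: [-0.706, 0.708, 0.0, -0.001]
wrist_force: [-0.1, 1.5, -0.2]
finger_gap: 0.0854
finger_force: 0.0
time: 10.55
eef_pos: [0.4746, -0.2729, 0.1527]
tool_rot: [0.708, -0.707, -0.0, 0.0]
wrist_force: [-0.2, 0.6, 0.2]
finger_gap: 0.085
finger_force: 0.0
shift mm [  5.1  -3.5 151.7] twist 0.1 now yaw -179.9 q6 0.17 t 10.55
[394.86826925 281.77797951] [198.24203397 326.60683713]
```

View pics/w4.png

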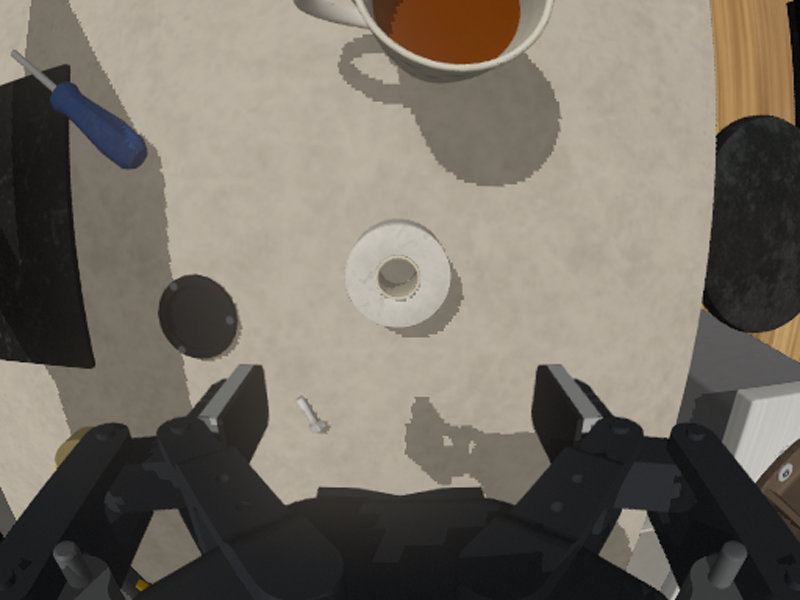

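Run:
```python
from h import *
import pickle; P,im=pickle.load(open('w4.pkl','rb'))
W=lambda u,v,z:hit(P,u*.64-.2,v*.64-.2,z,True).round(4)
o,_=ray(P,1,1); print('cam',o)
print('roll',W(398,273,.034),W(347,272,.034),W(451,272,.034),W(398,221,.034),W(398,327,.034)); print('ns',W(198,316,.007),W(160,316,.007),W(238,316,.007)); print('mug rim',W(455,70,.093))
```

```text
cam [ 0.47478149 -0.34058026  0.29467514]
roll [ 0.4754 -0.2834] [ 0.5048 -0.284 ] [ 0.4448 -0.284 ] [ 0.4754 -0.3133] [ 0.4754 -0.2506]
ns [ 0.6143 -0.248 ] [ 0.6456 -0.2476] [ 0.5839 -0.2483]
mug rim [ 0.4507 -0.3864]
```

```bash
python3 -m inch '[[0.009,0,0.03,0],[0,0,0.04,0],[0,0,0.03,0],[0,0,0.025,0],[0,0,0.015,0],[0,0,0.008,0],[0,0,0.002,0],[0,0,0,0],[0,0,0,0]]' 1; python3 go.py .475 -.282 .001 180
```

```text
time: 11.5
eef_pos: [0.4754, -0.2825, 0.0043]
tool_rot: [0.708, -0.707, 0.001, -0.0]
wrist_force: [-0.5, 0.2, 0.5]
finger_gap: 0.0854
finger_force: 0.0
shift mm [-0.5  0.4  3.3] twist 0.1 now yaw -179.9 q6 0.18 t 11.5
```

```bash
python3 -m inch '[[0,0,0.002,0],[0,0,0,0],[0,0,0,0],[0,0,0,0],[0,0,0,0],[0,0,0,0],[0,0,0,0]]' -1 40; python3 go.py .475 -.282 .001 180;  python3 -m inch '[[0,0,-0.02,0],[0,0,-0.03,0],[0,0,-0.03,0],[0,0,-0.03,0],[0,0,-0.01,0],[0,0,0,0]]'; python3 go.py .4605 .087 .11 180
```

```text
time: 12.2
eef_pos: [0.475, -0.2827, 0.0022]
tool_rot: [0.707, -0.707, 0.001, -0.0]
wrist_force: [-0.8, 1.8, 5.6]
finger_gap: 0.0601
finger_force: 43.3
shift mm [-0.7  0.   1.2] twist 0.1 now yaw -179.9 q6 0.18 t 12.2
time: 12.8
eef_pos: [0.4754, -0.2828, 0.1229]
tool_rot: [0.707, -0.707, 0.001, -0.001]
wrist_force: [0.3, -0.2, -2.0]
finger_gap: 0.0603
finger_force: 44.0
shift mm [-369.8   14.6   12.6] twist 0.0 now yaw -180.0 q6 0.18 t 12.8
```

```bash
python3 -m inch '[[-0.041,0.002,0,0],[-0.041,0.002,0,0],[-0.041,0.002,0,0],[-0.041,0.002,0,0],[-0.041,0.002,0,0],[-0.041,0.002,0,0],[-0.041,0.002,0,0],[-0.041,0,0,0],[-0.041,0,0,0],[0,0,0,0],[0,0,0,0]]'; python3 go.py .460 .087 .0055 180
```

```text
time: 13.9
eef_pos: [0.4591, 0.0869, 0.1198]
tool_rot: [0.708, -0.706, -0.0, 0.001]
wrist_force: [-0.3, -0.6, -1.6]
finger_gap: 0.0601
finger_force: 43.9
shift mm [ -0.2  -1.1 114.3] twist 0.2 now yaw -179.8 q6 -0.61 t 13.9
```

```bash
python3 -m inch '[[0,-0.001,0.04,0],[0,0,0.03,0],[0,0,0.02,0],[0,0,0.012,0],[0,0,0.006,0],[0,0,0.003,0],[0,0,0,0],[0,0,0,0]]'; python3 go.py .460 .087 .005 180
```

```text
time: 14.7
eef_pos: [0.4615, 0.0864, 0.0108]
tool_rot: [0.707, -0.707, 0.0, -0.0]
wrist_force: [0.0, -0.5, 0.0]
finger_gap: 0.0603
finger_force: 43.9
shift mm [-0.6  1.5  5.8] twist 0.0 now yaw -180.0 q6 -0.61 t 14.7
```

```bash
python3 -m inch '[[0,0.001,0.003,0],[0,0,0.001,0],[0,0,0,0],[0,0,0,0]]'; python3 -m inch '[[0,0,0.001,0],[0,0,0,0],[0,0,0,0]]'; python3 go.py .460 .087 .005 180
```

```text
time: 15.1
eef_pos: [0.4603, 0.0865, 0.0064]
tool_rot: [0.708, -0.707, 0.0, -0.0]
wrist_force: [0.4, -0.3, -1.3]
finger_gap: 0.0604
finger_force: 43.9
time: 15.4
eef_pos: [0.4602, 0.0864, 0.0053]
tool_rot: [0.707, -0.707, -0.0, 0.0]
wrist_force: [-0.2, -0.3, -0.9]
finger_gap: 0.0606
finger_force: 43.9
shift mm [-0.6  0.2  0.3] twist 0.1 now yaw -179.9 q6 -0.61 t 15.4
```

```bash
python3 -m inch '[[0,0,0.001,0],[0,0,0,0],[0,0,0,0]]'; python3 go.py .460 .087 .005 180
```

```text
time: 15.7
eef_pos: [0.4603, 0.0865, 0.0051]
tool_rot: [0.708, -0.707, 0.0, -0.0]
wrist_force: [-5.0, 0.1, 12.7]
finger_gap: 0.0605
finger_force: 45.2
shift mm [-0.5  0.3  0.1] twist 0.1 now yaw -179.9 q6 -0.61 t 15.7
```

```bash
python3 -m inch '[[0,0,0,0],[0,0,0,0],[0,0,0,0],[0,0,-0.02,0],[0,0,-0.04,0],[0,0,-0.04,0],[0,0,-0.04,0],[-0.02,0,0,0],[-0.02,0,0,0],[0,0,0,0],[0,0,0,0]]' 1
python3 - <<'E'
from h import *
P=optics.camera_params('wrist'); im=optics.snapshot('wrist')
c=np.array(proj(P,(.460,.087,.03),True)); print(c)
u,v=int(np.clip(c[0]-80,0,352)),int(np.clip(c[1]-60,0,264)); crop('w5',im,u,v,160,120,5); print(u,v)
print([round(float(x),4) for x in np.r_[P['rvec'],P['tvec']]])
import pickle; pickle.dump((P,im),open('w5.pkl','wb'))
S=optics.camera_params('scene')
for p in((85,405),(230,325),(190,175)): print('binder',hit(S,p[0]*.64,p[1]*.64,0).round(3))
E
python3 go.py .618 .301 .15 90
```

```text
time: 16.8
eef_pos: [0.4599, 0.1264, 0.1441]
tool_rot: [0.708, -0.706, -0.0, 0.0]
wrist_force: [1.1, -0.9, -0.8]
finger_gap: 0.0854
finger_force: 0.0
[255.2832028  143.05953002]
175 83
[-0.0007, 3.1126, 0.4164, 0.4597, -0.1318, 0.2611]
binder [0.816 0.442]
binder [0.803 0.167]
binder [ 1.339 -0.056]
shift mm [-174.7 -158.4   -6.3] twist -89.9 now yaw -179.9 q6 -0.68 t 16.85
```

View pics/w5.png

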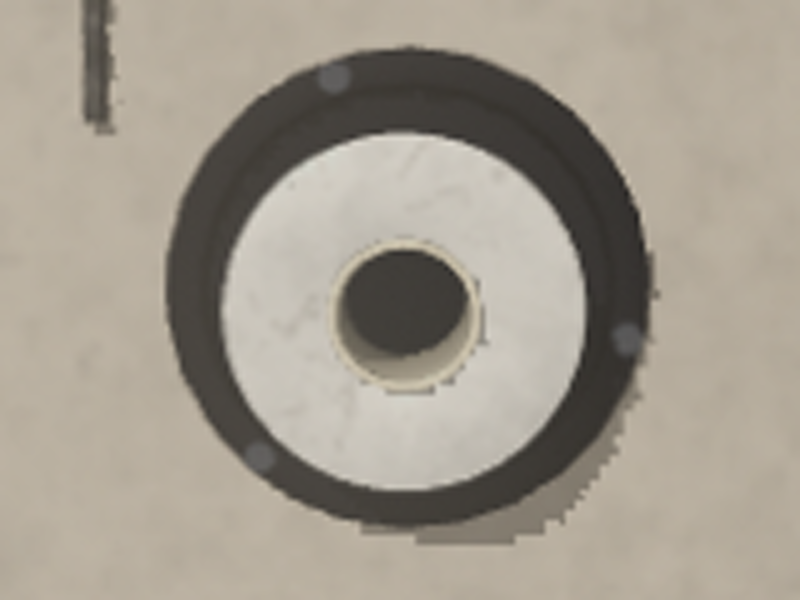

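The roll sits inside the large nest: roll centre is (404,310), nest centre (407,287), and the offset is parallax. Next the jar.

```bash
python3 -m inch '[[-0.035,-0.032,0,0],[-0.035,-0.032,0,0],[-0.035,-0.032,0,0],[-0.035,-0.032,0,0],[-0.015,-0.03,0,8.5],[0,0,0,8.5],[0,0,0,8.5],[0,0,0,8.5],[0,0,0,8.5],[0,0,0,8.5],[0,0,0,8.5],[0,0,0,8.5]]' 0.2;  python3 -m inch '[[0,0,0,8.5],[0,0,0,8.5],[0,0,0,4.9],[0,0,0,0],[0,0,0,0]]'
python3 - <<'E'
from h import *
P=optics.camera_params('wrist'); im=optics.snapshot('wrist')
c=np.array(proj(P,(.618,.301,.031),True)); print(c)
u,v=int(np.clip(c[0]-80,0,352)),int(np.clip(c[1]-60,0,264)); crop('w6',im,u,v,160,120,5); print(u,v)
import pickle; pickle.dump((P,im,u,v),open('w6.pkl','wb'))
E
python3 go.py .618 .301 .001 90
```

```text
time: 18.05
eef_pos: [0.618, 0.2805, 0.1435]
tool_rot: [-0.188, 0.982, -0.0, -0.001]
wrist_force: [0.1, 0.4, -0.2]
finger_gap: 0.0515
finger_force: 0.0
time: 18.55
eef_pos: [0.618, 0.2809, 0.1438]
tool_rot: [-0.002, 1.0, -0.0, -0.0]
wrist_force: [-0.2, -0.9, 0.4]
finger_gap: 0.0512
finger_force: 0.0
[279.71864754 186.7372987 ]
199 126
shift mm [ -0.2  20.1 142.9] twist 0.3 now yaw 90.3 q6 -2.28 t 18.6
```

View pics/w6.png

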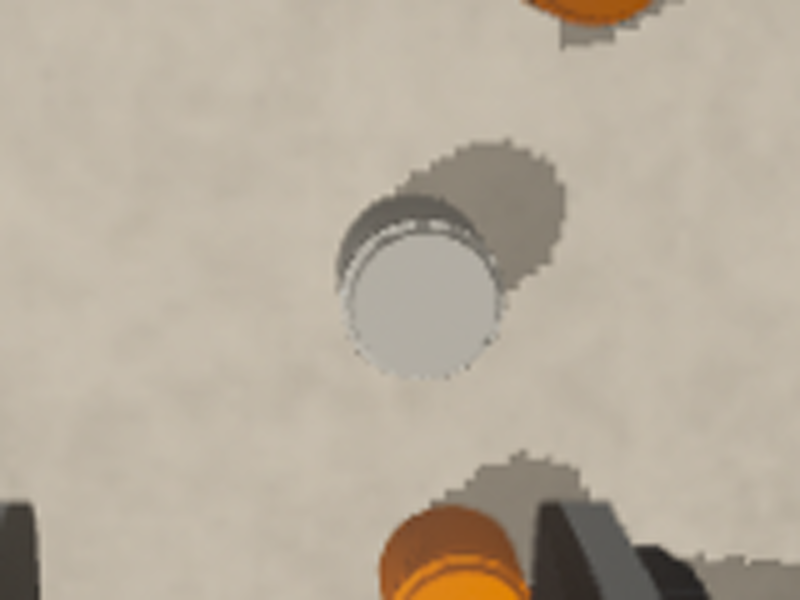

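The grey jar is at crop (423,302), with an orange one above at (590,0) and one below at (460,580). That puts the jar at about (0.617, 0.304).

```bash
python3 -m inch '[[0,0.023,0.03,0],[0,0,0.04,0],[0,0,0.03,0],[0,0,0.02,0],[0,0,0.012,0],[0,0,0.006,0],[0,0,0.002,0],[0,0,0,0],[0,0,0,0]]' 0.2; python3 go.py .617 .304 .001 90
```

```text
time: 19.5
eef_pos: [0.6186, 0.305, 0.0056]
tool_rot: [-0.001, 1.0, 0.001, 0.001]
wrist_force: [-0.7, 0.8, -0.4]
finger_gap: 0.0513
finger_force: 0.0
shift mm [ 1.6 -1.   4.6] twist 0.2 now yaw 90.2 q6 -2.31 t 19.5
```

```bash
python3 -m inch '[[0.0015,-0.001,0.002,0],[0,0,0,0],[0,0,0,0],[0,0,0,0],[0,0,0,0],[0,0,0,0]]' -1 25; python3 -m inch '[[0,0,-0.02,0],[0,0,-0.03,0],[0,0,-0.03,0],[0,0,-0.03,0],[0,-0.04,0,0],[0,-0.04,0,0],[0,-0.04,0,0],[0,-0.04,0,0],[0,-0.04,0,0],[0,-0.04,0,0],[0,-0.04,0,0],[0,-0.04,0,0]]'; python3 go.py .6145 -.246 .11 90
```

```text
time: 20.1
eef_pos: [0.6166, 0.3036, 0.0029]
tool_rot: [-0.001, 1.0, 0.0, 0.0]
wrist_force: [-2.5, -0.3, 5.2]
finger_gap: 0.0292
finger_force: 25.0
time: 21.3
eef_pos: [0.617, -0.018, 0.1122]
tool_rot: [-0.001, 1.0, 0.0, -0.0]
wrist_force: [0.6, 0.2, 1.0]
finger_gap: 0.0293
finger_force: 24.8
shift mm [   3.2 -228.     2.2] twist 0.2 now yaw 90.2 q6 -1.85 t 21.3
```

```bash
python3 -m inch '[[0.002,-0.045,0,0],[0,-0.045,0,0],[0,-0.045,0,0],[0,-0.045,0,0],[0,-0.045,0,0],[0,0,0,0],[0,0,0,0]]'
python3 - <<'E'
from h import *
P=optics.camera_params('wrist'); im=optics.snapshot('wrist')
c=np.array(proj(P,(.6145,-.246,.007),True)); print(c)
u,v=int(np.clip(c[0]-80,0,352)),int(np.clip(c[1]-60,0,264)); crop('w7',im,u,v,160,120,5); print(u,v)
import pickle; pickle.dump((P,im,u,v),open('w7.pkl','wb'))
E
python3 go.py .6145 -.246 .006 90
```

```text
time: 22.0
eef_pos: [0.6154, -0.2427, 0.1116]
tool_rot: [-0.0, 1.0, 0.0, -0.0]
wrist_force: [-0.6, 1.1, -0.4]
finger_gap: 0.029
finger_force: 24.9
[253.15622189 188.11286985]
173 128
shift mm [  1.   -4.4 105.8] twist 0.1 now yaw 90.1 q6 -1.49 t 22.05
```

View pics/w7.png

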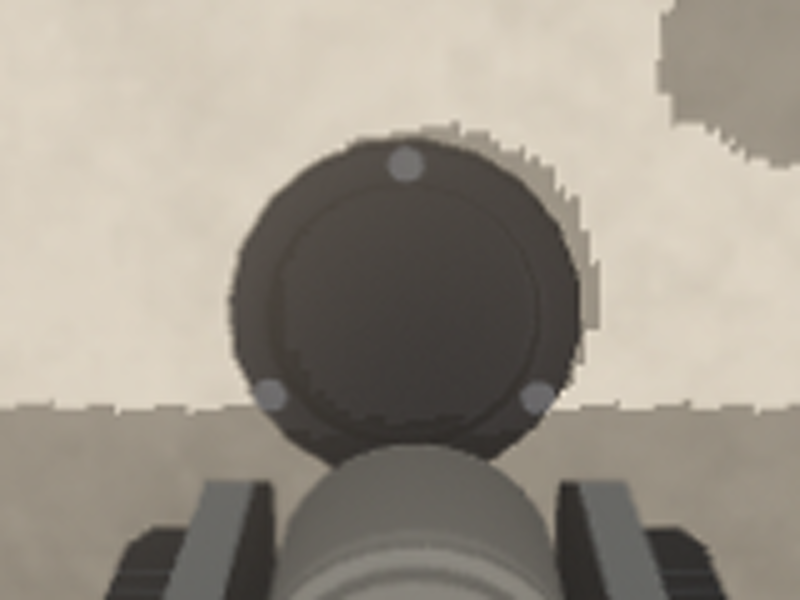

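```bash
python3 -m inch '[[0,-0.0035,0.03,0],[0,0,0.03,0],[0,0,0.02,0],[0,0,0.012,0],[0,0,0.006,0],[0,0,0.002,0],[0,0,0,0],[0,0,0,0],[0,0,0,0]]'; python3 go.py .616 -.246 .006 90
```

```text
time: 22.95
eef_pos: [0.6165, -0.245, 0.0133]
tool_rot: [-0.001, 1.0, -0.0, 0.001]
wrist_force: [-0.9, -1.0, -0.5]
finger_gap: 0.0292
finger_force: 24.9
shift mm [ 0.5 -1.   7.3] twist 0.2 now yaw 90.2 q6 -1.48 t 22.95
```

```bash
python3 -m inch '[[0,-0.001,0.004,0],[0,0,0.002,0],[0,0,0,0],[0,0,0,0]]'; python3 -m inch '[[0,0,0.001,0],[0,0,0,0],[0,0,0,0]]'; python3 -m inch '[[0,0,0.001,0],[0,0,0,0],[0,0,0,0]]'
```

```text
time: 23.35
eef_pos: [0.6161, -0.2461, 0.0066]
tool_rot: [-0.001, 1.0, -0.0, 0.0]
wrist_force: [-0.8, 0.5, 1.8]
finger_gap: 0.0291
finger_force: 26.9
time: 23.65
eef_pos: [0.6162, -0.2462, 0.0063]
tool_rot: [-0.002, 1.0, -0.0, 0.0]
wrist_force: [-3.7, 1.3, 8.5]
finger_gap: 0.0292
finger_force: 30.2
time: 23.95
eef_pos: [0.6163, -0.2463, 0.006]
tool_rot: [-0.002, 1.0, -0.0, 0.001]
wrist_force: [-3.2, 1.7, 14.2]
finger_gap: 0.0291
finger_force: 33.4
```

```bash
python3 -m inch '[[0,0,0,0],[0,0,0,0],[0,0,0,0],[0,0,-0.02,0],[0,0,-0.04,0],[0,0,-0.04,0],[0,0,-0.04,0],[0.04,0,0,0],[0,0,0,0],[0,0,0,0]]' 0.2
python3 - <<'E'
from h import *
P=optics.camera_params('wrist'); im=optics.snapshot('wrist')
c=np.array(proj(P,(.616,-.246,.03),True)); print(c)
u,v=int(np.clip(c[0]-80,0,352)),int(np.clip(c[1]-60,0,264)); crop('w8',im,u,v,160,120,5); print(u,v)
E
python3 go.py .457 -.078 .15 110.5
```

```text
time: 24.95
eef_pos: [0.5752, -0.2461, 0.1444]
tool_rot: [-0.001, 1.0, 0.0, -0.0]
wrist_force: [0.8, -0.8, -0.2]
finger_gap: 0.0511
finger_force: 0.0
[256.94751271 228.58712659]
176 168
shift mm [118.3 168.4  -5.9] twist -20.4 now yaw 90.1 q6 -1.48 t 25.0
```

View pics/w8.png

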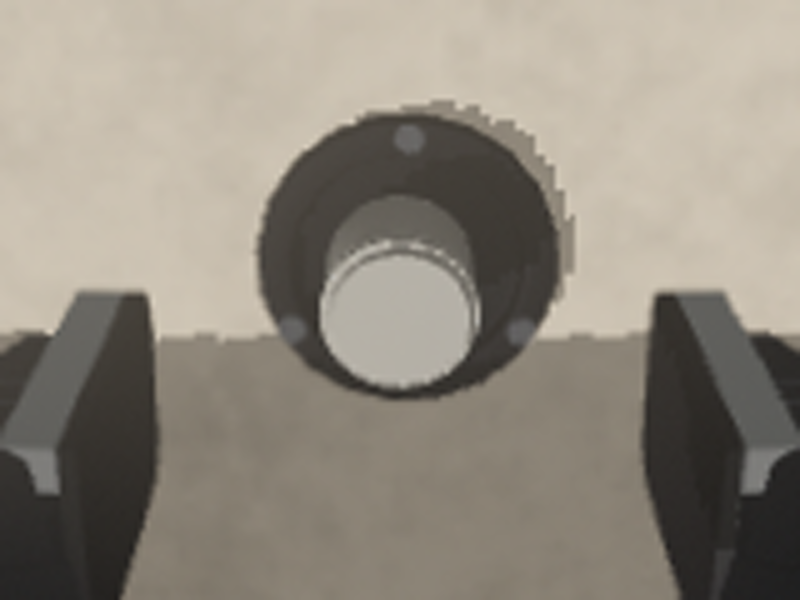

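The jar stands in the small nest, at crop (402,315) with the rim spanning 260–560. Now the spacer.

```bash
python3 -m inch '[[0.03,0.042,-0.006,0],[0.03,0.042,0,0],[0.03,0.042,0,0],[0.028,0.042,0,-6.8],[0,0,0,-6.8],[0,0,0,-6.8],[0,0,0,0],[0,0,0,0]]' 0.1
python3 go.py .457 -.078 .032 110.5
python3 - <<'E'
from h import *
import pickle
P=optics.camera_params('wrist'); im=optics.snapshot('wrist'); pickle.dump((P,im),open('w9.pkl','wb'))
c=np.array(proj(P,(.457,-.078,.06),True)); g=np.array(proj(P,(.618,-.064,.006),True)); print(c,g)
T=[]
for q in(c,g):
    u,v=int(np.clip(q[0]-40,0,432)),int(np.clip(q[1]-55,0,274)); print(u,v)
    T.append(cv2.resize(im[v:v+110,u:u+80,::-1],(400,550),interpolation=cv2.INTER_CUBIC))
cv2.imwrite('pics/w9.png',np.hstack(T))
E
```

```text
time: 25.8
eef_pos: [0.4611, -0.0829, 0.1497]
tool_rot: [-0.177, 0.984, -0.0, -0.0]
wrist_force: [0.8, -0.0, -0.2]
finger_gap: 0.0473
finger_force: 0.0
shift mm [  2.1   6.  117.7] twist -0.1 now yaw 110.4 q6 -1.46 t 25.8
[264.37567154 191.71393045] [225.58879249 305.90816275]
224 136
185 250
```

Run:
```python
from h import *
import pickle; P,im=pickle.load(open('w9.pkl','rb'))
u,v=224,136; c=im[v:v+110,u:u+80].astype(int)
g=c.sum(2)/3; sat=c.max(2)-c.min(2)
print(g[40:75:4,10:75:4].astype(int)); print(sat[40:75:4,10:75:4])
m=((sat<8)&(g>120)).astype(np.uint8)
n,l,s,ce=cv2.connectedComponentsWithStats(m); print(s[1:][s[1:,4]>40])
i=1+s[1:,4].argmax(); cs,_=cv2.findContours((l==i).astype(np.uint8),cv2.RETR_EXTERNAL,cv2.CHAIN_APPROX_NONE)
r=cv2.minAreaRect(cs[0]); print(r)
B=np.array([hit(P,u+x,v+y,.06,True) for x,y in cv2.boxPoints(r)]); print(B.round(4),B.mean(0).round(4))
for k in range(3):
    d=B[k+1]-B[k]; print(np.linalg.norm(d).round(4),np.degrees(np.arctan2(d[1],d[0])).round(1))
```

```text
[[185 186 185 182 184 186 187 186 186 183 184 127 126 129 127 124 125]
 [185 183 182 185 186 187 186 187 185 185 184 126 126 127 129 125 126]
 [184 181 183 184 186 187 185 185 186 183 183 127 128 128 127 127 129]
 [184 184 181 183 184 186 186 186 185 185 183 128 127 128 128 130 130]
 [183 183 183 184 184 187 185 185 185 186 188 131 129 182 183 184 181]
 [184 184 181 182 182 186 186 184 186 184 184 185 184 183 184 184 180]
 [184 181 181 182 181 186 186 185 182 179 185 183 183 183 184 181 182]
 [184 179 179 179 181 187 185 183 184 183 187 186 186 186 181 182 179]
 [181 178 181 180 183 182 181 185 185 185 182 182 184 186 186 185 179]]
[[25 25 25 25 25  7  6  6  7  6  7 20 20 21 20 21 20]
 [26 25 25 24 26  7  6  6  7  6  7 20 21 21 22 20 21]
 [25 25 25 25 25  7  6  7  6  6  7 20 21 20 21 20 21]
 [25 25 25 25 25  8  7  7  7  8  7 21 20 21 21 21 21]
 [25 25 26 24 25  6  7  6  7  7  7 21 20 26 26 26 25]
 [25 25 25 26 24  7  7  6  6  7  7 26 26 26 25 25 26]
 [26 26 26 24 24  7  7  8  7  7  6 26 25 25 25 24 26]
 [25 25 24 24 25  7  7  7  7  6  7 26 26 25 26 25 26]
 [25 25 25 24 25  6  7  7  7  7  7 26 24 25 26 25 25]]
[[  28   25   25   53 1138]]
((40.0, 51.0), (52.0, 24.0), 90.0)
[[ 0.4368 -0.0961]
 [ 0.4302 -0.0783]
 [ 0.4708 -0.0625]
 [ 0.4776 -0.0811]] [ 0.4539 -0.0795]
0.019 110.4
0.0435 21.3
0.0199 -69.8
```

```bash
python3 go.py .4545 -.0795 .032 110.6
```

```text
shift mm [  4.8   5.6 117.6] twist -0.2 now yaw 110.4 q6 -1.46 t 25.85
```

```bash
python3 -m inch '[[0.005,0.0055,0.03,0],[0,0,0.03,0],[0,0,0.03,0],[0,0,0.02,0],[0,0,0.006,0],[0,0,0,0],[0,0,0,0]]' 0.1; python3 go.py .4545 -.0795 .032 110.6
```

```text
time: 26.55
eef_pos: [0.4549, -0.0797, 0.0347]
tool_rot: [-0.178, 0.984, -0.0, 0.0]
wrist_force: [-0.2, 0.1, 0.4]
finger_gap: 0.0471
finger_force: 0.0
shift mm [0.3 0.3 2.7] twist -0.1 now yaw 110.5 q6 -1.47 t 26.55
```

```bash
python3 -m inch '[[0,0,0,0],[0,0,0,0],[0,0,0,0],[0,0,0,0],[0,0,0,0],[0,0,0,0]]' -1 80; python3 -m inch '[[0,0,-0.02,0],[0,0,-0.03,0],[0,0,-0.03,0],[0,0,0,0],[0,0,0,0]]';  python3 go.py .60 -.064 .12 120.5
```

```text
time: 27.15
eef_pos: [0.455, -0.0795, 0.0352]
tool_rot: [-0.179, 0.984, -0.0, 0.001]
wrist_force: [-0.9, 0.1, 5.4]
finger_gap: 0.0184
finger_force: 78.0
time: 27.65
eef_pos: [0.4543, -0.0794, 0.1147]
tool_rot: [-0.178, 0.984, 0.0, 0.001]
wrist_force: [-1.6, 0.8, -2.3]
finger_gap: 0.0182
finger_force: 78.7
shift mm [-141.8  -36.7   -4.9] twist -10.0 now yaw 110.5 q6 -1.47 t 27.65
```

```bash
python3 go.py .6445 -.049 .15 120.3; python3 -m inch '[[-0.02,-0.005,-0.015,0],[-0.03,-0.005,-0.01,0],[-0.03,-0.005,-0.01,0],[-0.03,-0.005,0,0],[-0.03,-0.005,0,0],[-0.03,-0.005,0,0],[-0.019,-0.007,0,-5],[0,0,0,-4.8],[0,0,0,0],[0,0,0,0]]'
python3 - <<'E'
from h import *
import pickle
P=optics.camera_params('wrist'); im=optics.snapshot('wrist'); 
g=np.array(proj(P,(.618,-.064,.006),True)); print(g)
u,v=int(np.clip(g[0]-80,0,352)),int(np.clip(g[1]-60,0,264)); crop('w10',im,u,v,160,120,5); print(u,v)
pickle.dump((P,im,u,v),open('w10.pkl','wb'))
E
python3 go.py .618 -.064 .06 120.3
```

```text
shift mm [-188.8  -38.3  -34.8] twist -9.8 now yaw 110.5 q6 -1.47 t 27.65
time: 28.65
eef_pos: [0.6431, -0.048, 0.1475]
tool_rot: [-0.261, 0.965, 0.0, -0.001]
wrist_force: [-0.4, -0.6, -2.7]
finger_gap: 0.0188
finger_force: 78.7
[255.09528562 149.82609263]
175 89
shift mm [29.8 -1.2 88.1] twist -0.1 now yaw 120.2 q6 -1.27 t 28.7
```

View pics/w10.png

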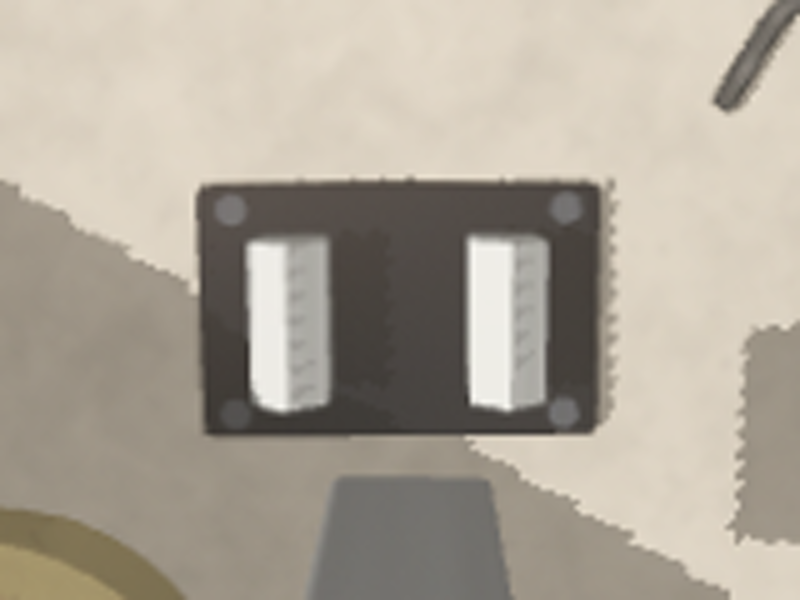

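Run:
```python
from h import *
import pickle
from scipy.spatial.transform import Rotation as R
P,im,u,v=pickle.load(open('w10.pkl','rb')); s=arm.sense(); M=R.from_quat(s['tool_rot']).as_matrix()
W=lambda p,z:np.r_[hit(P,u+p[0]/5-.4,v+p[1]/5-.4,z,True),z]
t=lambda p,z:((M.T@(W(p,z)-s['eef_pos']))[:2]*1000).round(1)
c=[(198,185),(600,182),(596,432),(206,434)]
C=[t(p,.006) for p in c]; print('plate',C,np.mean(C,0)); 
w=np.mean([W(p,.006) for p in c],0); print('world',w.round(4))
A=lambda a,b:np.degrees(np.arctan2(*(b-a)[::-1])).round(1)
print('ang tool frame',A(C[0],C[1]),A(C[3],C[2]),A(C[0],C[3]),A(C[1],C[2]))
print('ridges',t((288,238),.029),t((284,411),.029),t((514,238),.029),t((511,410),.029))
print('walls top',t((330,320),.022))
print('spacer front bottom',t((334,478),.1125),t((490,478),.1125))
```

```text
plate [array([ 53.5, -40.2]), array([53.9, 36.4]), array([ 4.9, 36.7]), array([  4.7, -39.9])] [29.25 -1.75]
world [ 0.6186 -0.0642  0.006 ]
ang tool frame 89.7 89.9 179.6 179.6
ridges [ 44.9 -21.3] [ 13.9 -22.5] [44.9 18.4] [14.  18.2]
walls top [ 29.3 -14.4]
spacer front bottom [22.5 -9.6] [22.5  9.6]
```

```bash
python3 -m inch '[[0.015,-0.0018,0,0],[0.0142,0,0.02,0],[0,0,0.03,0],[0,0,0.02,0],[0,0,0,0],[0,0,0,0]]'; python3 go.py .6186 -.0642 .041 120.3
```

```text
time: 29.3
eef_pos: [0.6196, -0.0645, 0.0797]
tool_rot: [-0.262, 0.965, -0.0, -0.0]
wrist_force: [0.8, -0.5, -1.1]
finger_gap: 0.0188
finger_force: 78.6
shift mm [ 0.7  0.8 38.7] twist 0.0 now yaw 120.3 q6 -1.25 t 29.3
```

```bash
python3 -m inch '[[0.0007,0.0008,0.008,0],[0,0,0.007,0],[0,0,0.006,0],[0,0,0.006,0],[0,0,0.004,0],[0,0,0,0],[0,0,0,0]]'; python3 go.py .6186 -.0642 .041 120.3
```

```text
time: 30.0
eef_pos: [0.6189, -0.0639, 0.048]
tool_rot: [-0.262, 0.965, -0.0, -0.0]
wrist_force: [1.5, -0.2, -2.9]
finger_gap: 0.0184
finger_force: 78.7
shift mm [ 0.4 -0.1  7. ] twist 0.1 now yaw 120.4 q6 -1.25 t 30.0
```

In the gap without contact. Down the rest of the way.

```bash
python3 -m inch '[[0,0,0.003,0],[0,0,0.002,0],[0,0,0,0],[0,0,0,0]]';  python3 -m inch '[[0,0,0.002,0],[0,0,0,0],[0,0,0,0]]'; python3 -m inch '[[0,0,0.001,0],[0,0,0,0],[0,0,0,0]]'
```

```text
time: 30.4
eef_pos: [0.6188, -0.0639, 0.0431]
tool_rot: [-0.262, 0.965, 0.0, -0.0]
wrist_force: [-0.1, 0.4, -1.8]
finger_gap: 0.0191
finger_force: 78.7
time: 30.7
eef_pos: [0.6191, -0.0638, 0.0413]
tool_rot: [-0.262, 0.965, -0.0, 0.0]
wrist_force: [0.1, 0.2, -0.5]
finger_gap: 0.0185
finger_force: 79.0
time: 31.0
eef_pos: [0.6192, -0.0638, 0.0412]
tool_rot: [-0.262, 0.965, -0.0, 0.0]
wrist_force: [-4.5, 0.4, 8.1]
finger_gap: 0.0185
finger_force: 80.2
```

```bash
python3 -m inch '[[0,0,0,0],[0,0,0,0],[0,0,0,0],[0,0,-0.02,0],[0,0,-0.04,0],[0,0,-0.04,0],[0,0,-0.04,0],[0.03,0,-0.02,0],[0,0,0,0],[0,0,0,0]]' 0.1
python3 - <<'E'
from h import *
P=optics.camera_params('wrist'); im=optics.snapshot('wrist'); s2=optics.snapshot('scene'); d=optics.snapshot('side')
g=np.array(proj(P,(.6186,-.0642,.03),True)); u,v=int(np.clip(g[0]-50,0,412)),int(np.clip(g[1]-38,0,309)); print(u,v)
r=lambda i,u,v,w,h:cv2.resize(i[v:v+h,u:u+w,::-1],(400,300),interpolation=cv2.INTER_CUBIC)
cv2.imwrite('pics/fin.png',np.vstack([np.hstack([r(im,u,v,100,75),r(im,0,0,512,384)]),np.hstack([r(s2,110,150,240,180),r(d,150,110,240,180)])]))
S=arm.sense(); print(S['time'],S['wrist_force'].round(1),S['eef_pos'].round(3))
E
```

```text
time: 32.0
eef_pos: [0.5928, -0.0791, 0.2006]
tool_rot: [-0.262, 0.965, 0.0, 0.001]
wrist_force: [-0.3, -0.4, -1.3]
finger_gap: 0.047
finger_force: 0.0
206 161
32.15 [ 0.9 -0.  -0.7] [ 0.593 -0.079  0.199]
```

View pics/fin.png

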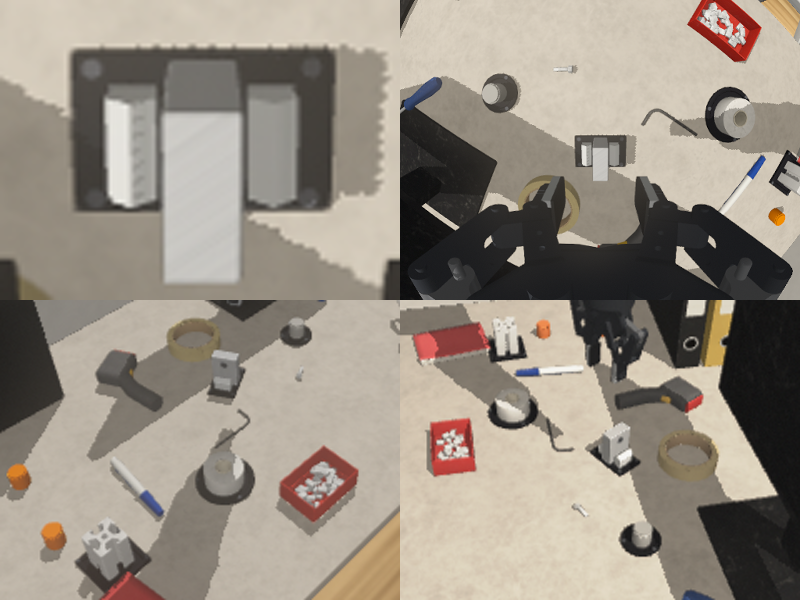

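The final view shows the profile, roll and jar each in its nest, and the spacer down between the jaws. Its front end (tile row 60) lies just inside the plate's edge (row 50), which fits being midway along the jaws. The gripper is clear of everything.

```bash
python3 -c "
from station import arm; print(arm.sign_off())"
```

```text
the job is handed in; nothing more can be done
None
```

The job is handed in at about 32 s: the profile, roll and jar stand in their nests, the spacer is down on the plate midway between the jaws, and the mug was not touched.

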